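Zero the gauge and hold the core-clamp tensioner past its click

ROBOT

A 7-joint arm with a two-finger parallel gripper is mounted at the origin on the work surface. World frame = base frame: x ahead of the robot, y to its left, z up, the work surface at z = 0. Lengths are in m, angles in rad, forces in N, time in s.
With the tool pointing down it reaches from about 0.425 to 1.025 m from the base axis. Payload 3.6 kg.
Tool frame: the origin (TCP) lies midway between the tips of the shut fingers; the grasp point (between the pads) lies env.grip_depth behind it (env.grip_depth is the distance from the TCP to the grasp point, in m); z points along the fingers, y is the direction in which the jaws open and shut (so a half turn about z gives the same grasp; the last joint's range is limited). The gripper opens to 85 mm and grips with 20 to 120 N. Pads are 22 mm wide; open, the fingers measure 114 mm over their backs; the gripper's body (76 mm by 85 mm) begins 54 mm behind the grasp point. The pads swing forward as they close: fully open they stand 13 mm farther back than shut.
Start: joints at [-1.286, 0.591, 0.048, 1.609, -0.033, 0.943, -0.034], TCP at [0.268, 0.674, 0.231] pointing down, gripper open.
Joint ranges: [-2.69, 2.69], [-0.47, 2.24], [-1.27, 1.36], [0.19, 2.51], [-1.53, 4.68], [0.08, 2.07], [-3.09, 3.09]. Speed limits (rad/s): [2.57, 2.57, 3.14, 3.14, 3.14, 3.14, 3.14].

INTERFACE

Orientations are given as a unit quaternion [x, y, z, w].
In Python, from plant import env, snapshot, get_calibration, ticket gives the robot as it stands. The module is installed in compiled form; this text tells all that it offers.
- The arm moves only by the tool drive_tool, never from a script. Its argument "moves" is a list of rows, each an object with "xyz": the shift along the tool's x, y, z in mm, a list of three; "spin": the turn about the tool's z in rad. A call has 1 to 12 rows; each row is the pose to reach, as a shift and turn from the pose commanded when the call began, along the tool's axes at that moment; what a row does not reach only later rows make up. A row lasts 1/12 s, in which the tool goes at most 41.7 mm and 7.16 degrees, less where a joint would pass 70% of its speed; a pose out of reach is approached as far as the arm can. A call with a gripper value outside its range is refused whole. "gripper" is the opening, from 0 (shut) to 1 (fully open), set as the call begins (left out, the last holds). The fingers move at their own pace and stop on an object; the grip force is fixed at half the most. Time passes only in rows, so rows that repeat a pose let the fingers close. It gives the time, the measured TCP pose, the force and the opening at its end, in the units of the state.
- env.observe(): the state, without advancing time (a new reading comes with each control period).
- snapshot(name): name is "scene" or "top" or "wrist"; returns the picture (400x640x3 uint8, red, green, blue); there is no depth.
- get_calibration(name): a dict with "fx", "fy", "cx", "cy" (pixels), "origin" and "attitude" of the camera in the world. Camera axes: x right, y down, z forward; pixel columns grow to the right and rows downward; lengths in m; the calibration is good to about 2 mm. A picture is of the moment at which its call begins: read the wrist's pose just before it. get_calibration takes no time and is no camera call; for the wrist camera it gives the pose at the moment of the call.
- ticket.hand_in(): hands the job in, once; it reports no verdict.
The state is a dict: "time": time; "q": joint angles; "joint_vel": joint speeds; "tau": joint torques, N m; "eef_pos": TCP position; "tool_rot": TCP orientation; "wrist_force": force on the tool from outside, world axes, zero at the start; "wrist_torque": the same for the moment, N m; "grip_width": opening from 0.0 (shut) to 1.0 (fully open).
Only numpy, scipy, OpenCV 4.12 (cv2) and the standard library are available. Lean on these libraries where they do the work, as an engineer would, in place of code of your own. Each camera call takes 0.05 s, during which the arm holds its last target. There are 200 camera calls.

TASK

Take the bronze lifting pin out of its block and, while the tensioner arm is still at rest, press the gauge's recessed zero button well down with the pin's tip. Then, with the same pin, push the sprung tensioner arm down past its ratchet click and finish while holding it there with the gripped pin: past the click but short of its end stop, fingers off the tensioner. Leave the brass rammer head and the cream core print where they stand.

Things in the scene. Friction and masses are not known exactly. Their poses are not given: they have to be found in the camera images.
- lifting_pin: Loose bronze pin (140 g), upright in the block's hole. Origin at the centre of its lower tip, z up the pin. Round shank 8 mm across, z 0 to 55 mm; round collar 22 mm across, 55 to 61; square grip 18 x 18 mm, 61 to 101 (faces along its x, y); small cap to 106. The collar rests on the block's top, the whole shank is in the hole: lift 60 mm or more to clear it.
- pin_block: Fixed steel block 70 x 70 mm, 62 mm high, with one vertical hole 11 mm across in the middle of its top. Origin at the centre of its underside. It and the gauge may change places.
- gauge: Fixed grey gauge box, 120 (x) x 80 (y) x 50 mm high, with a white round dial with a needle on its top. Origin at the centre of its underside. Near its -x end, 32 mm from the centre, is a square well 19 mm wide in the top face with the zero button in it.
- zero_button (a joint): Travel of the round black zero button in the well, in m: 0 up, 0.005 fully down (springs back). Starts to move at 2 N, fully down at 4.5 N. Zeroing takes 0.0035 or more for 0.1 s.
- button_top (a point): Centre of the button's top face (15 mm across); with the button up it lies 8 mm below the top of the gauge, 42 mm above the bench. It moves with the button.
- tensioner: Fixed tensioner: dark steel base plate 260 (x) x 100 (y) x 12 mm, origin near its centre at bench level. Two steel cheeks, 95 mm high, hold the pivot 80 mm to +x of the origin; the aluminium arm rises from there towards -x and ends in a flat paddle. A sprung pawl plunger sits behind the pivot (+x) in a guide 90 mm high.
- tensioner_arm (a joint): Angle of the arm, rad: 0 at rest (0.30 above level), grows as the paddle goes down, level at 0.30, hard stop at 0.55. The pawl rides up its tooth from about 0.06, clicks over at 0.22, counts as past at 0.36. The spring always pushes the arm back up, also past the click. Push at the paddle: about 6 N at the start, 8 N to ride over the tooth, 8 to 10 N past the click.
- paddle (a point): Centre of the top face of the paddle, a flat aluminium plate 48 mm along the arm, 40 mm wide and 8 mm thick, on the end of the arm 130 mm from the pivot. It moves with the arm: about 117 mm above the bench at rest, about 70 mm at 0.36 rad, about 47 mm at the hard stop.
- pivot (a point): Centre of the arm's hinge, 75 mm above the bench; the hinge axis is level, along the tensioner's y axis, and positive joint values lower the paddle.
- rammer: Loose brass rammer head (bystander): stepped round, 56 mm across at the foot, 62 mm high. Origin at the centre of its underside.
- core_print: Loose cream ceramic core print (bystander): tapered round, 60 mm across at the foot, 58 mm high. Origin at the centre of its underside.
Things that resemble listed ones, but are neither listed nor needed, are in the scene too. There is more than one size of the lifting_pin; the one meant has the size given above.

How it is judged:
On the way, in this order (a step that is already met when the one before it is completed fails the run):
1. the pin is gripped and drawn out of the block (z of lifting_pin in the frame of pin_block above 0.063 m and contact force between the fingers and lifting_pin above 2 N), for 0.1 s.
2. the zero button is pressed down 3.5 mm or more by the pin while the arm is at rest (value of joint zero_button above 0.0035 m and contact force between lifting_pin and gauge above 0.5 N and value of joint tensioner_arm below 0.05 rad), for 0.1 s.
3. the gripped pin pushes the arm past the click (value of joint tensioner_arm above 0.36 rad and contact force between lifting_pin and tensioner above 2 N and contact force between the fingers and lifting_pin above 2 N), for 0.2 s.
At the end, for the whole second after the job is handed in: The arm is held between 0.36 rad (past the click) and 0.53 rad (short of the stop at 0.55) by the pin, which presses on it with over 2 N and is gripped by the fingers; fingers and robot do not touch the tensioner; rammer head and core print are within 20 mm of where they stood (all of step 3 and value of joint tensioner_arm below 0.53 rad and contact force between each of the fingers, the arm and tensioner below 0.5 N and distance of each of rammer, core_print from where it was at the start of the episode below 0.02 m); the arm keeps its last pose, push and grip.
It fails at once if the rammer head or core print is displaced by 20 mm or more (distance of any of rammer, core_print from where it was at the start of the episode above 0.02 m).
It fails at once if the arm is pushed past 0.1 rad by bare fingers (value of joint tensioner_arm above 0.1 rad and contact force between the fingers and tensioner above 1 N).
It also fails if it takes over 48 s, if anything falls off the work surface, if the arm or the gripper's body presses on something with over 40 N, if the wrist force passes 120 N, or if a joint passes its speed limit or range.

## Working session

There is one attempt and no reset: what is moved stays moved. The work goes in short steps, Python scripts to look and compute and a tool call to move; the robot and the scene stay as the last step left them, time stands still between calls to the robot, and variables do not carry over. Pictures are saved under pics/ and viewed, about 8 in all and at most 12, crops included, and the job is handed in when it is done.

Besides the shell and the picture viewer there is one more tool, called after "Request:" in YAML: its name, and indented under it one key for each argument. drive_tool: Moves the arm, as the interface text tells. Its arguments: {"type":"object","properties":{"moves":{"type":"array","items":{"type":"object","properties":{"xyz":{"type":"array","items":{"type":"number"}},"spin":{"type":"number"}}}},"gripper":{"type":"number"}},"required":["moves"]}

```bash
mkdir -p pics; cat > h.py <<'E'
import numpy as np,cv2
from scipy.spatial.transform import Rotation as R
from plant import env,snapshot,get_calibration,ticket
def snap(n,f):
    c=get_calibration(n); im=snapshot(n); cv2.imwrite('pics/'+f,im[:,:,::-1]); np.save('pics/'+f+'.npy',c,allow_pickle=True); return im,c
def rot(c):
    a=np.array(c['attitude']); return a if a.shape==(3,3) else R.from_quat(a).as_matrix()
def ray(c,u,v,z):
    d=rot(c)@np.array([(u-c['cx'])/c['fx'],(v-c['cy'])/c['fy'],1]); o=np.array(c['origin']); return o+d*(z-o[2])/d[2]
def proj(c,p):
    q=rot(c).T@(np.array(p)-c['origin']); return c['fx']*q[0]/q[2]+c['cx'],c['fy']*q[1]/q[2]+c['cy']
E
python3 - <<'E'
from h import *
for n in('scene','top'):
    im,c=snap(n,n+'1.png'); print(n,c)
print(env.observe(),env.grip_depth)
E
```

```text
scene {'fx': 404.9374902906109, 'fy': 404.9374902906109, 'cx': 315.93770021413064, 'cy': 192.73363263776602, 'origin': array([1.19971474, 0.21405749, 0.67231468]), 'attitude': array([ 0.54285962,  0.73212407, -0.33547663, -0.23822933])}
top {'fx': 480.0277480652485, 'fy': 480.0277480652485, 'cx': 318.76275394076146, 'cy': 198.34522299706592, 'origin': array([0.41389766, 0.02969283, 1.07965737]), 'attitude': array([-0.69788521,  0.7097857 , -0.06610056,  0.06921856])}
{'time': 0.1, 'q': array([-1.28551307,  0.59205588,  0.04831476,  1.60970853, -0.03328106,
        0.94269601, -0.03369138]), 'joint_vel': array([ 5.82702575e-04, -1.65011463e-03,  1.27805151e-03, -2.10623872e-03,
       -9.56133129e-04,  1.68357728e-05,  6.28429117e-04]), 'tau': array([ 4.68749990e-03, -5.49996042e+01,  1.55316554e+00, -1.98822677e+01,
        9.69577173e-03,  3.84164669e-03,  5.06061838e-06]), 'eef_pos': array([0.26782127, 0.67290766, 0.23022953]), 'tool_rot': array([ 1.88216659e-01,  9.82126990e-01, -1.02390482e-03, -1.25948224e-04]), 'wrist_force': array([-0.30998673,  0.63669595, -0.20973273]), 'wrist_torque': array([0.02131302, 0.04162066, 0.00992224]), 'grip_width': 0.9968680689144045} 0.0187
```

View pics/top1.png

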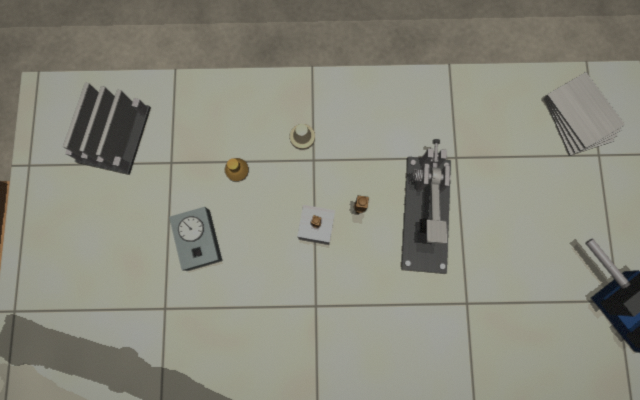

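View pics/scene1.png

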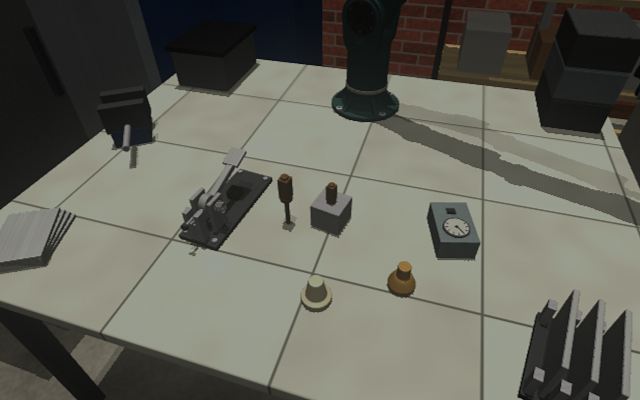

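The top view shows the block with its pin at about (316,222) and a decoy pin in a stand at (361,203). The gauge is at (195,240) with its well at (197,252), the tensioner paddle is at (437,232), the rammer at (236,169) and the core print at (302,135). The scene view agrees.

```bash
python3 - <<'E'
from h import *
im=cv2.imread('pics/top1.png'); c=np.load('pics/top1.png.npy',allow_pickle=True).item()
hsv=cv2.cvtColor(im,cv2.COLOR_BGR2HSV)
def blob(x0,y0,x1,y1,f,z,nm):
    m=np.zeros(im.shape[:2],np.uint8); m[y0:y1,x0:x1]=f(hsv[y0:y1,x0:x1].astype(int))*255
    n,l,s,cc=cv2.connectedComponentsWithStats(m); 
    if n<2: print(nm,'none');return
    k=1+s[1:,4].argmax(); cn=cv2.findContours((l==k).astype(np.uint8),0,2)[0][0]
    r=cv2.minAreaRect(cn); P=ray(c,*cc[k],z); b=cv2.boxPoints(r); W=[ray(c,*p,z) for p in b]
    e=[W[1]-W[0],W[2]-W[1]]
    print(nm,s[k,4],cc[k].round(1),P.round(4),[ (np.linalg.norm(v).round(3),np.degrees(np.arctan2(v[1],v[0])).round(1)) for v in e])
blob(305,208,330,235,lambda h:(h[...,1]>90),.1,'pincap')
blob(345,190,375,215,lambda h:(h[...,1]>90),.1,'decoy')
blob(290,200,345,250,lambda h:(h[...,1]<25)&(h[...,2]>90),.062,'block')
blob(188,243,206,262,lambda h:h[...,2]<45,.05,'well')
blob(160,195,230,280,lambda h:(h[...,2]<130)&(h[...,2]>70),.05,'gauge')
blob(422,215,452,247,lambda h:h[...,2]>110,.117,'paddle')
blob(395,145,460,280,lambda h:h[...,2]<75,.012,'base')
for u,v in((411,265),(443,266),(413,158),(449,158)): print(ray(c,u,v,.012).round(3))
big=cv2.resize(im[110:285,160:460],None,fx=2.66,fy=2.66,interpolation=2); cv2.imwrite('pics/crop.png',big)
E
```

```text
pincap 79 [315.9 221.1] [0.5563 0.0392 0.1   ] [(np.float64(0.021), np.float64(-22.4)), (np.float64(0.018), np.float64(-113.0))]
decoy 179 [360.9 203.7] [ 0.5911 -0.0547  0.1   ] [(np.float64(0.025), np.float64(-91.0)), (np.float64(0.034), np.float64(178.0))]
block 1575 [311.8 224. ] [0.5558 0.0484 0.062 ] [(np.float64(0.099), np.float64(-91.0)), (np.float64(0.106), np.float64(178.7))]
well 39 [196.4 251.7] [0.5019 0.2967 0.05  ] [(np.float64(0.014), np.float64(-79.6)), (np.float64(0.013), np.float64(-167.0))]
gauge 1836 [191.8 240. ] [0.5271 0.3073 0.05  ] [(np.float64(0.182), np.float64(0.2)), (np.float64(0.124), np.float64(-93.3))]
paddle 583 [439.  230.2] [ 0.5311 -0.2087  0.117 ] [(np.float64(0.049), np.float64(-91.0)), (np.float64(0.063), np.float64(176.1))]
base 2100 [418.9 209.6] [ 0.5913 -0.1924  0.012 ] [(np.float64(0.104), np.float64(-83.6)), (np.float64(0.257), np.float64(-176.5))]
[ 0.468 -0.168  0.012]
[ 0.465 -0.238  0.012]
[ 0.712 -0.186  0.012]
[ 0.71  -0.268  0.012]
```

View pics/crop.png

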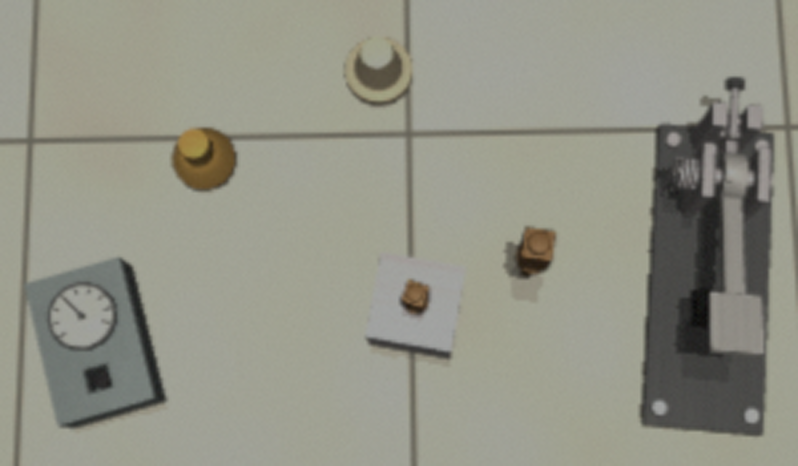

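Request:
drive_tool:
  moves:
    - {"xyz": [-500, -482, 0]}
    - {"xyz": [-500, -482, 0]}
    - {"xyz": [-500, -482, 0]}
    - {"xyz": [-500, -482, 0]}
    - {"xyz": [-500, -482, 0]}
    - {"xyz": [-500, -482, 0]}
    - {"xyz": [-500, -482, 0]}
    - {"xyz": [-500, -482, 0]}
    - {"xyz": [-500, -482, 0]}
    - {"xyz": [-500, -482, 0]}
    - {"xyz": [-500, -482, 0]}
    - {"xyz": [-500, -482, 0]}

```text
validation failed for argument at $.mo...
```

Request:
drive_tool:
  moves:
    - {"xyz": [-29, -28, 0], "spin": 0}
    - {"xyz": [-58, -56, 0], "spin": 0}
    - {"xyz": [-87, -84, 0], "spin": 0}
    - {"xyz": [-116, -112, 0], "spin": 0}
    - {"xyz": [-145, -140, 0], "spin": 0}
    - {"xyz": [-174, -168, 0], "spin": 0}
    - {"xyz": [-203, -196, 0], "spin": 0}
    - {"xyz": [-232, -224, 0], "spin": 0}
    - {"xyz": [-261, -252, 0], "spin": 0}
    - {"xyz": [-290, -280, 0], "spin": 0}
    - {"xyz": [-319, -308, 0], "spin": 0}
    - {"xyz": [-348, -336, 0], "spin": 0}

```text
time: 1.1
eef_pos: [0.4674, 0.2307, 0.2312]
tool_rot: [0.188, 0.982, -0.0, -0.0]
wrist_force: [1.3, -0.1, 0.2]
grip_width: 1.002
```

Request:
drive_tool:
  moves:
    - {"xyz": [-29, -28, 0], "spin": 0}
    - {"xyz": [-58, -56, 0], "spin": 0}
    - {"xyz": [-87, -84, 0], "spin": 0}
    - {"xyz": [-116, -112, 0], "spin": 0}
    - {"xyz": [-145, -140, 0], "spin": 0}
    - {"xyz": [-152, -146, 0], "spin": 0}
    - {"xyz": [-152, -146, 0], "spin": 0}

```text
time: 1.68
eef_pos: [0.5556, 0.036, 0.2312]
tool_rot: [0.192, 0.981, -0.001, 0.001]
wrist_force: [0.4, -0.3, 0.4]
grip_width: 0.998
```

```bash
python3 - <<'E'
from h import *
im,c=snap('wrist','w1.png'); print(c); o=env.observe(); print(o['eef_pos'],o['tool_rot'],proj(c,[.556,.039,.113]))
E
```

```text
{'fx': 307.160369364144, 'fy': 307.160369364144, 'cx': 317.37783819877694, 'cy': 201.6159970938246, 'origin': array([0.49225463, 0.06266398, 0.37285802]), 'attitude': array([0.82226863, 0.55253613, 0.07546596, 0.11350337])}
[0.55454036 0.03919696 0.23102423] [ 1.90200975e-01  9.81745122e-01 -2.27451197e-04 -2.30686977e-04] (np.float64(320.2744786409283), np.float64(196.19486546180556))
```

View pics/w1.png

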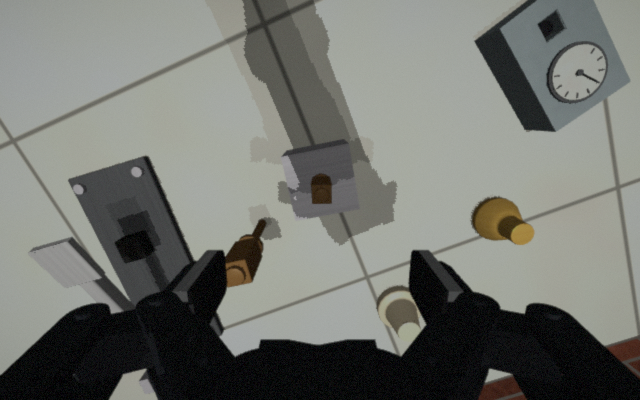

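The wrist view shows the pin in the block at about (321,187), the decoy at (240,262), the gauge well at (550,26), and the paddle at (67,258). I'll enlarge the pin.

```bash
python3 - <<'E'
from h import *
im=cv2.imread('pics/w1.png'); c=np.load('pics/w1.png.npy',allow_pickle=True).item()
cr=im[130:225,265:375]; cr=cv2.convertScaleAbs(cr,alpha=1.8,beta=10)
a=cv2.resize(cr,None,fx=7,fy=6.3,interpolation=2)[:,:]; a=cv2.resize(cr,(660,570),interpolation=2); cv2.imwrite('pics/w1c.png',a)
hsv=cv2.cvtColor(im,cv2.COLOR_BGR2HSV)
m=((hsv[...,1]>110)).astype(np.uint8); m[:,:300]=0;m[:,345:]=0;m[:165]=0;m[212:]=0
p=np.argwhere(m)[:,::-1]; print(len(p),p.mean(0),p.min(0),p.max(0))
for z in(.113,.108,.068):print(z,ray(c,*p.mean(0),z).round(4))
E
```

```text
498 [320.96987952 189.00803213] [311 174] [330 202]
0.113 [0.5502 0.042  0.113 ]
0.108 [0.5514 0.0416 0.108 ]
0.068 [0.5603 0.0384 0.068 ]
```

View pics/w1c.png

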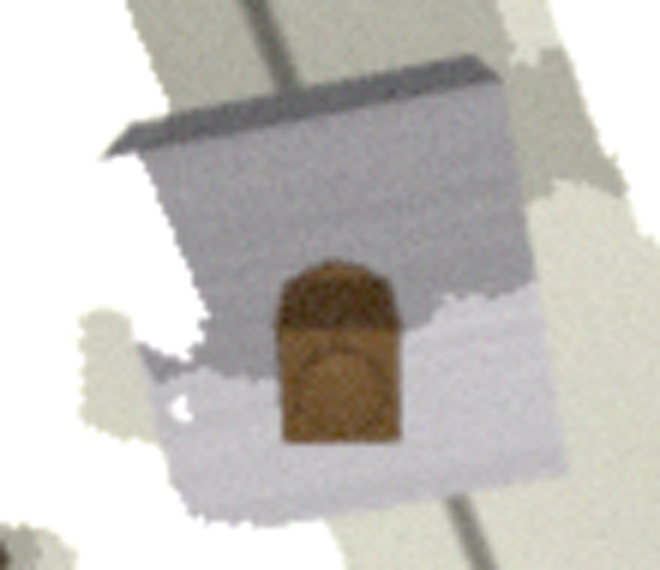

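```bash
python3 - <<'E'
from h import *
c=np.load('pics/w1.png.npy',allow_pickle=True).item(); o=env.observe()
P=ray(c,322,194,.108); P2=ray(c,322,194.7,.113); print(P,P2)
Rt=R.from_quat(o['tool_rot']).as_matrix(); print(Rt.round(3)); T=np.array([*((P+P2)/2)[:2],.0725])
print('tool shift mm',(Rt.T@(T-o['eef_pos'])*1000).round(1), o['eef_pos'])
ct=np.load('pics/top1.png.npy',allow_pickle=True).item()
print('top: pin',ray(ct,315.9,221.1,.1))
# well in wrist
im=cv2.imread('pics/w1.png'); m=(im.max(2)<45).astype(np.uint8); m[:8]=0; m[45:]=0; m[:,:535]=0; m[:,572:]=0
n,l,s,cc=cv2.connectedComponentsWithStats(m); k=1+s[1:,4].argmax(); print('well',s[k],cc[k],ray(c,*cc[k],.046))
print('dial', ray(c,577,72,.05), 'dial top', ray(ct,191,228,.05))
E
```

```text
[0.55593655 0.04072342 0.108     ] [0.55531894 0.04090169 0.113     ]
[[-0.928  0.373 -0.001]
 [ 0.373  0.928 -0.   ]
 [ 0.    -0.001 -1.   ]]
tool shift mm [ -0.5   2.  158.5] [0.55454036 0.03919696 0.23102423]
top: pin [0.5563867  0.03914227 0.1       ]
well [538  12  26  28 378] [550.54497354  25.43650794] [0.49959645 0.29875905 0.046     ]
dial [0.55001323 0.31207365 0.05      ] dial top [0.55324563 0.30994018 0.05      ]
```

Request:
drive_tool:
  moves:
    - {"xyz": [0, 1, 30], "spin": 0}
    - {"xyz": [0, 1, 60], "spin": 0}
    - {"xyz": [0, 1, 90], "spin": 0}
    - {"xyz": [0, 1, 115], "spin": 0}
    - {"xyz": [0, 1, 135], "spin": 0}
    - {"xyz": [0, 1, 150], "spin": 0}
    - {"xyz": [0, 1, 158], "spin": 0}
    - {"xyz": [0, 1, 158], "spin": 0}

```text
time: 2.4
eef_pos: [0.5528, 0.044, 0.0716]
tool_rot: [0.187, 0.982, -0.0, -0.002]
wrist_force: [-0.5, -0.0, 0.8]
grip_width: 0.996
```

Request:
drive_tool:
  moves:
    - {"xyz": [0, 0, 0], "spin": 0}
    - {"xyz": [0, 0, 0], "spin": 0}
    - {"xyz": [0, 0, 0], "spin": 0}
    - {"xyz": [0, 0, 0], "spin": 0}
    - {"xyz": [0, 0, 0], "spin": 0}
    - {"xyz": [0, 0, 0], "spin": 0}
    - {"xyz": [0, 0, 0], "spin": 0}
    - {"xyz": [0, 0, 0], "spin": 0}
    - {"xyz": [0, 0, 0], "spin": 0}
    - {"xyz": [0, 0, 0], "spin": 0}
  gripper: 0

```text
time: 3.23
eef_pos: [0.5551, 0.0415, 0.0741]
tool_rot: [0.188, 0.982, 0.0, 0.0]
wrist_force: [-1.4, -1.1, 6.8]
grip_width: 0.202
```

Request:
drive_tool:
  moves:
    - {"xyz": [0, 0, -5], "spin": 0}
    - {"xyz": [0, 0, -20], "spin": 0}
    - {"xyz": [0, 0, -40], "spin": 0}
    - {"xyz": [0, 0, -60], "spin": 0}
    - {"xyz": [0, 0, -80], "spin": 0}
    - {"xyz": [0, 0, -100], "spin": 0}
    - {"xyz": [0, 0, -110], "spin": 0}
    - {"xyz": [0, 0, -110], "spin": 0}
    - {"xyz": [0, 0, -110], "spin": 0}

```text
time: 3.98
eef_pos: [0.5546, 0.0419, 0.1832]
tool_rot: [0.188, 0.982, 0.0, 0.0]
wrist_force: [-0.1, -0.6, -1.5]
grip_width: 0.201
```

```bash
python3 - <<'E'
from h import *
o=env.observe(); Rt=R.from_quat(o['tool_rot']).as_matrix(); print(o['eef_pos'],o['grip_width'],o['wrist_force'])
print((Rt.T@(np.array([.5005,.298,o['eef_pos'][2]])-o['eef_pos'])*1000).round(1))
im,c=snap('wrist','w2.png')
E
```

```text
[0.55461921 0.04188816 0.18324437] 0.20132197567784585 [-0.12106242 -0.57528547 -1.46531888]
[145. 218.   0.]
```

View pics/w2.png

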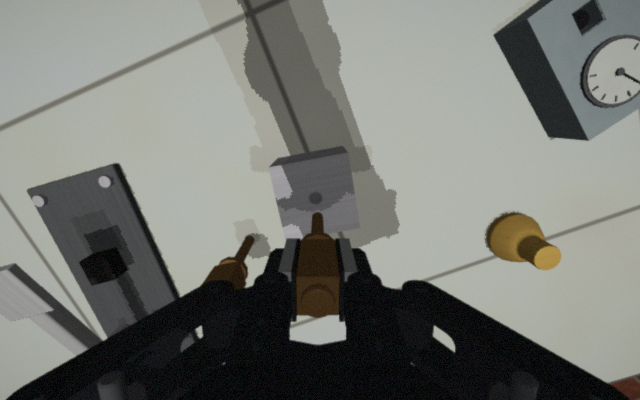

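The pin is out and held between the fingers, with its tip at about (317,213). The empty hole is at (315,198) and the gauge well at (588,17). Next I move above the well.

Request:
drive_tool:
  moves:
    - {"xyz": [15, 22, 0], "spin": 0}
    - {"xyz": [35, 53, 0], "spin": 0}
    - {"xyz": [55, 83, 0], "spin": 0}
    - {"xyz": [75, 113, 0], "spin": 0}
    - {"xyz": [95, 143, 0], "spin": 0}
    - {"xyz": [115, 173, 0], "spin": 0}
    - {"xyz": [135, 203, 0], "spin": 0}
    - {"xyz": [145, 218, 0], "spin": 0}
    - {"xyz": [145, 218, 0], "spin": 0}
    - {"xyz": [145, 218, 0], "spin": 0}

```text
time: 4.87
eef_pos: [0.4991, 0.2992, 0.1815]
tool_rot: [0.186, 0.982, -0.001, -0.001]
wrist_force: [0.1, -0.2, -1.6]
grip_width: 0.201
```

Request:
drive_tool:
  moves:
    - {"xyz": [0, 0, 15], "spin": 0}
    - {"xyz": [0, 0, 30], "spin": 0}
    - {"xyz": [0, 0, 42], "spin": 0}
    - {"xyz": [0, 0, 50], "spin": 0}
    - {"xyz": [0, 0, 50], "spin": 0}
    - {"xyz": [0, 0, 50], "spin": 0}
    - {"xyz": [0, 0, 50], "spin": 0}

```text
time: 5.45
eef_pos: [0.5012, 0.2978, 0.1337]
tool_rot: [0.189, 0.982, 0.0, 0.0]
wrist_force: [0.4, -0.1, -1.5]
grip_width: 0.201
```

```bash
python3 - <<'E'
from h import *
o=env.observe(); print(o['eef_pos'],o['wrist_force'])
im,c=snap('wrist','w3.png'); e=o['eef_pos']; print(proj(c,[e[0],e[1],e[2]-.067]),proj(c,[.5005,.298,.046]))
cv2.imwrite('pics/w3c.png',cv2.resize(im[120:320,220:440,::-1],None,fx=3,fy=3,interpolation=2))
E
```

```text
[0.50124031 0.29779019 0.13365208] [ 0.39232999 -0.11409035 -1.4759685 ]
(np.float64(316.5047759869202), np.float64(215.47672318601977)) (np.float64(316.45130317248953), np.float64(206.2506727574223))
```

View pics/w3c.png

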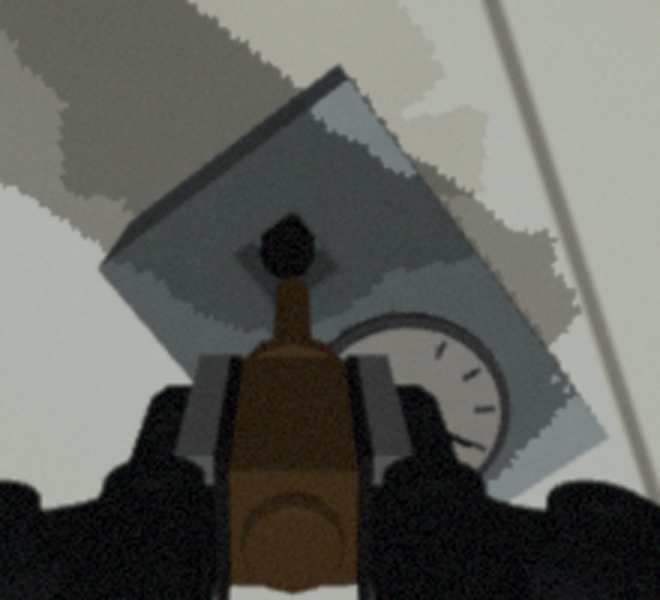

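The tip at about (317,213) lines up with the well centre (316,207) within 1 mm once the height difference is allowed for. I press next.

Request:
drive_tool:
  moves:
    - {"xyz": [0, 0, 12], "spin": 0}
    - {"xyz": [0, 0, 20], "spin": 0}
    - {"xyz": [0, 0, 24], "spin": 0}
    - {"xyz": [0, 0, 27], "spin": 0}
    - {"xyz": [0, 0, 29], "spin": 0}
    - {"xyz": [0, 0, 30], "spin": 0}
    - {"xyz": [0, 0, 30], "spin": 0}
    - {"xyz": [0, 0, 30], "spin": 0}

```text
time: 6.17
eef_pos: [0.5002, 0.2978, 0.104]
tool_rot: [0.188, 0.982, -0.0, -0.001]
wrist_force: [-1.6, -1.1, 4.8]
grip_width: 0.2
```

Request:
drive_tool:
  moves:
    - {"xyz": [0, 0, 1], "spin": 0}
    - {"xyz": [0, 0, 1.5], "spin": 0}
    - {"xyz": [0, 0, 1.5], "spin": 0}
    - {"xyz": [0, 0, 1.5], "spin": 0}

```text
time: 6.5
eef_pos: [0.5004, 0.2978, 0.1038]
tool_rot: [0.188, 0.982, -0.0, -0.0]
wrist_force: [-3.2, -1.8, 14.1]
grip_width: 0.203
```

The button is bottomed, with force up to 14 N. I lift and head for the paddle.

```bash
python3 - <<'E'
from h import *
ct=np.load('pics/top1.png.npy',allow_pickle=True).item(); cw=np.load('pics/w1.png.npy',allow_pickle=True).item()
P=ray(ct,436.8,231.1,.117); print('paddle top',P,'wrist',ray(cw,67,258,.117))
o=env.observe(); Rt=R.from_quat(o['tool_rot']).as_matrix(); d=P-o['eef_pos']; d[2]=0; print((Rt.T@d*1000).round(1),o['eef_pos'])
E
```

```text
paddle top [ 0.5294092  -0.20408269  0.117     ] wrist [ 0.52172114 -0.19669357  0.117     ]
[-212.7 -455.5    0. ] [0.5003887  0.29776216 0.10375178]
```

Request:
drive_tool:
  moves:
    - {"xyz": [0, 0, -10], "spin": 0}
    - {"xyz": [0, 0, -30], "spin": 0}
    - {"xyz": [0, 0, -60], "spin": 0}
    - {"xyz": [0, 0, -90], "spin": 0}
    - {"xyz": [0, 0, -120], "spin": 0}
    - {"xyz": [0, 0, -140], "spin": 0}
    - {"xyz": [0, 0, -140], "spin": 0}
    - {"xyz": [0, 0, -140], "spin": 0}

```text
time: 7.17
eef_pos: [0.5013, 0.2984, 0.2428]
tool_rot: [0.188, 0.982, 0.001, 0.001]
wrist_force: [-0.6, -0.1, -1.8]
grip_width: 0.2
```

Request:
drive_tool:
  moves:
    - {"xyz": [-9, -19, 0], "spin": 0}
    - {"xyz": [-22, -48, 0], "spin": 0}
    - {"xyz": [-36, -77, 0], "spin": 0}
    - {"xyz": [-49, -106, 0], "spin": 0}
    - {"xyz": [-63, -135, 0], "spin": 0}
    - {"xyz": [-77, -164, 0], "spin": 0}
    - {"xyz": [-90, -193, 0], "spin": 0}
    - {"xyz": [-104, -222, 0], "spin": 0}
    - {"xyz": [-117, -251, 0], "spin": 0}
    - {"xyz": [-131, -280, 0], "spin": 0}
    - {"xyz": [-144, -309, 0], "spin": 0}
    - {"xyz": [-158, -338, 0], "spin": 0}

```text
time: 8.17
eef_pos: [0.5207, -0.0757, 0.2397]
tool_rot: [0.188, 0.982, -0.0, -0.002]
wrist_force: [1.4, 0.5, -1.6]
grip_width: 0.2
```

Request:
drive_tool:
  moves:
    - {"xyz": [-13, -29, 0], "spin": 0}
    - {"xyz": [-27, -58, 0], "spin": 0}
    - {"xyz": [-40, -86, 0], "spin": 0}
    - {"xyz": [-51, -110, 0], "spin": 0}
    - {"xyz": [-55, -117, 0], "spin": 0}
    - {"xyz": [-55, -117, 0], "spin": 0}
    - {"xyz": [-55, -117, 0], "spin": 0}
    - {"xyz": [-55, -117, 0], "spin": 0}

```text
time: 8.83
eef_pos: [0.5299, -0.2011, 0.2407]
tool_rot: [0.187, 0.982, 0.001, -0.001]
wrist_force: [-0.6, 0.8, -1.2]
grip_width: 0.2
```

```bash
python3 - <<'E'
from h import *
o=env.observe(); e=o['eef_pos']; print(e,o['tool_rot'],o['wrist_force'])
im,c=snap('wrist','w4.png'); print(proj(c,[e[0],e[1],e[2]-.067]),proj(c,[e[0],e[1],.117]),c)
cv2.imwrite('pics/w4c.png',cv2.resize(im[100:300,200:440,::-1],None,fx=3,fy=3,interpolation=2))
E
```

```text
[ 0.5299154  -0.2010623   0.24066463] [ 1.86983469e-01  9.82361910e-01  7.64608537e-04 -1.29413242e-03] [-0.55706359  0.80901175 -1.18459592]
(np.float64(316.39455562248986), np.float64(215.83078338480664)) (np.float64(316.5006812671849), np.float64(196.12102844306222)) {'fx': 307.160369364144, 'fy': 307.160369364144, 'cx': 317.37783819877694, 'cy': 201.6159970938246, 'origin': array([ 0.46670046, -0.1755976 ,  0.38258763]), 'attitude': array([0.81965306, 0.55693599, 0.07597289, 0.11054088])}
```

View pics/w4c.png

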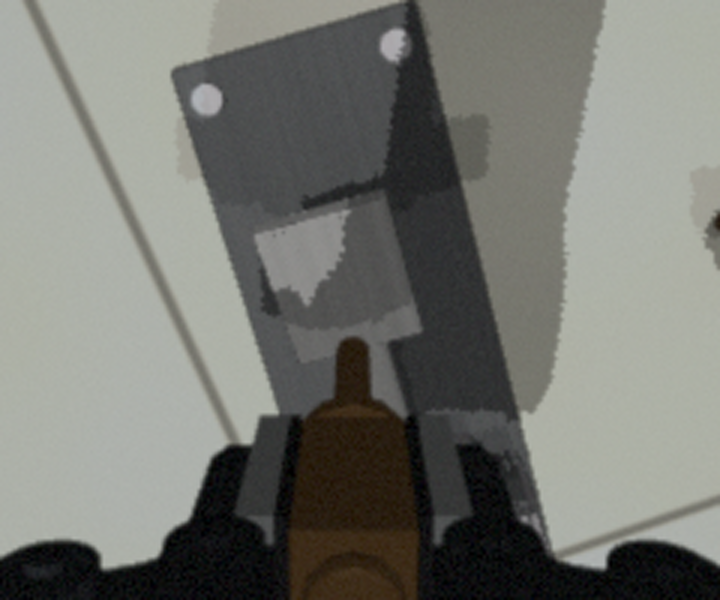

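The paddle centre in the crop is at about (340,278), i.e. pixel (313.4,192.7). The point under the pin at paddle height is (316.5,196.1), so I shift by about (+5,-3) mm and press down in stages.

Request:
drive_tool:
  moves:
    - {"xyz": [5, -3, 10], "spin": 0}
    - {"xyz": [5, -3, 30], "spin": 0}
    - {"xyz": [5, -3, 45], "spin": 0}
    - {"xyz": [5, -3, 52], "spin": 0}
    - {"xyz": [5, -3, 57], "spin": 0}
    - {"xyz": [5, -3, 62], "spin": 0}
    - {"xyz": [5, -3, 62], "spin": 0}

```text
time: 9.47
eef_pos: [0.5258, -0.2038, 0.1803]
tool_rot: [0.188, 0.982, 0.0, 0.001]
wrist_force: [0.2, 1.4, 4.4]
grip_width: 0.203
```

Request:
drive_tool:
  moves:
    - {"xyz": [0, 0, 5], "spin": 0}
    - {"xyz": [0, 0, 10], "spin": 0}
    - {"xyz": [0, 0, 15], "spin": 0}
    - {"xyz": [0, 0, 20], "spin": 0}
    - {"xyz": [0, 0, 25], "spin": 0}
    - {"xyz": [0, 0, 30], "spin": 0}
    - {"xyz": [0, 0, 35], "spin": 0}
    - {"xyz": [0, 0, 40], "spin": 0}
    - {"xyz": [0, 0, 45], "spin": 0}
    - {"xyz": [0, 0, 49], "spin": 0}
    - {"xyz": [0, 0, 52], "spin": 0}
    - {"xyz": [0, 0, 52], "spin": 0}

```text
time: 10.47
eef_pos: [0.5242, -0.2046, 0.1286]
tool_rot: [0.188, 0.982, 0.0, -0.0]
wrist_force: [-1.7, 0.8, 7.2]
grip_width: 0.206
```

Request:
drive_tool:
  moves:
    - {"xyz": [0, 0, 0], "spin": 0}
    - {"xyz": [0, 0, 0], "spin": 0}
    - {"xyz": [0, 0, 0], "spin": 0}

```text
time: 10.72
eef_pos: [0.5242, -0.2046, 0.1291]
tool_rot: [0.188, 0.982, 0.0, -0.0]
wrist_force: [-3.2, 1.2, 7.5]
grip_width: 0.2
```

```bash
python3 - <<'E'
from h import *
o=env.observe(); e=o['eef_pos']; print(e,o['wrist_force'],o['grip_width'])
im,c=snap('scene','s2.png'); cv2.imwrite('pics/s2c.png',cv2.resize(im[120:270,150:330,::-1],None,fx=4,fy=4,interpolation=2))
E
```

```text
[ 0.52415544 -0.20464769  0.12910847] [-3.16420569  1.24586114  7.50826648] 0.20019537798257156
```

View pics/s2c.png

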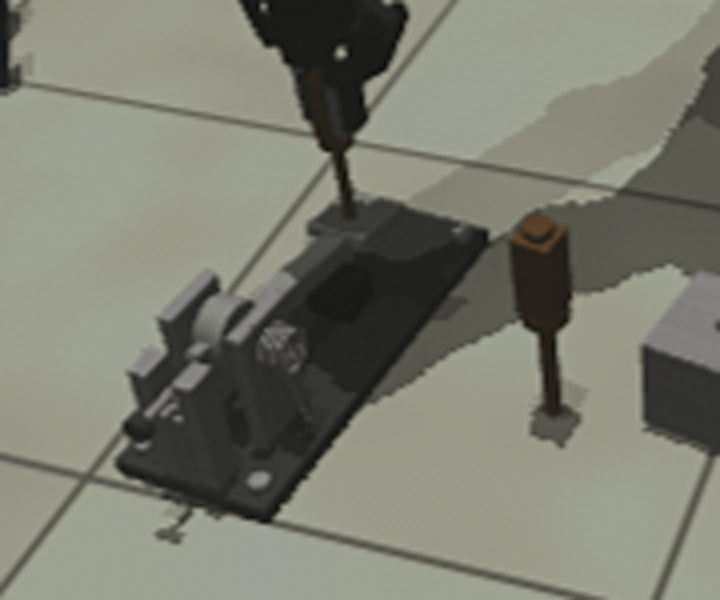

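The scene view shows the arm pushed down by the held pin, with the tip on the paddle at about (237,174). The fingers are well clear of the tensioner. I check the tip height from the ray.

```bash
python3 - <<'E'
from h import *
c=np.load('pics/s2.png.npy',allow_pickle=True).item(); e=env.observe()['eef_pos']
for z in(.05,.056,.062,.068,.074): print(z,np.round(proj(c,[e[0],e[1],z]),1))
a=cv2.imread('pics/scene1.png').astype(int);b=cv2.imread('pics/s2.png').astype(int)
d=np.abs(a-b).max(2); print('rammer diff',(d[255:300,385:420]>40).sum(),'core',(d[270:312,298:335]>40).sum())
E
```

```text
0.05 [238.5 176.4]
0.056 [238.2 174.5]
0.062 [237.8 172.5]
0.068 [237.5 170.6]
0.074 [237.1 168.6]
rammer diff 0 core 0
```

```bash
python3 - <<'E'
from h import *
ticket.hand_in(); o=env.observe(); print(o['time'],o['eef_pos'],o['wrist_force'],o['grip_width'])
E
```

```text
the job is handed in; nothing more can be done
the job is handed in; nothing more can be done
```

I drew the lifting pin out of its block, pressed the zero button with its tip while the tensioner arm was at rest, and pushed the arm down with the same pin. The job was handed in at about 10.8 s with the gripped pin still holding the arm. The hand-in gives no verdict, and a state reading right after it was refused, so the one-second hold is unchecked.

- **Zero button:** it bottomed, with wrist force rising to 14 N (fully down takes 4.5 N).
- **Tensioner arm:** by the tool's height the tip is at about 62 mm, and the scene picture puts it a few millimetres lower, around 56–62 mm. That gives roughly 0.43–0.47 rad, inside the 0.36–0.53 rad band; the joint angle itself could not be read directly.
- **Push and grip:** the pin presses with about 9 N and is gripped at 0.20 opening. The picture shows the fingers well clear of the tensioner.
- **Bystanders:** the rammer head and core print show no change between the first and last scene pictures.

No check failed. The few millimetres between the tool-height and picture estimates of the tip are the only disagreement.

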